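Rinse the probe and hold it home in the growth cell's keyed port

ROBOT

A 6-joint arm with a two-finger parallel gripper is mounted at the origin on the work surface. World frame = base frame: x ahead of the robot, y to its left, z up, the work surface at z = 0. Lengths are in m, angles in rad, forces in N, time in s.
With the tool pointing down it reaches from about 0.325 to 0.775 m from the base axis. Payload 9.3 kg.
Tool frame: the origin (TCP) lies at the very end of the fingers, on their centre line; the grasp point (between the pads) lies 19 mm behind it; z points along the fingers, y is the line along which they close (so a half turn about z gives the same grasp; the last joint's range is limited). The gripper opens to 85 mm and grips with 20 to 120 N. Pads are 22 mm wide; open, the fingers measure 114 mm over their backs; the gripper's body (76 mm by 85 mm) begins 54 mm behind the grasp point. The pads swing forward as they close: fully open they stand 13 mm farther back than shut.
Start: joints at [1.165, 0.259, 0.021, 1.334, 0, 1.418], TCP at [0.138, 0.533, 0.231] pointing down, gripper open.
Joint ranges: [-3.04, 3.04], [-0.91, 1.82], [-1.04, 1.36], [-1.92, 1.95], [-1.52, 1.45], [-3.14, 3.14]. Speed limits (rad/s): [2.22, 2.22, 2.79, 3.14, 3.14, 3.14].

INTERFACE

Orientations are given as [roll, pitch, yaw] about the fixed x, y, z axes, in that order (R = Rz(yaw) Ry(pitch) Rx(roll)).
In Python, from rig import * gives the robot as it stands.
- The arm moves only by the shell command python3 -m jog 'ROWS' [OPENING] [FORCE]. ROWS is JSON, a list of rows, each a list of 2 entries, a list of its own where there are three numbers: the shift along the world's x, y, z in mm, then the turn, a rotation vector about the world's x, y, z in rad. A call has 1 to 5 rows; each row is the pose to reach, as a shift and turn from the pose commanded when the call began; what a row does not reach only later rows make up. A row lasts 1/10 s, in which the tool goes at most 50 mm and 8.59 degrees, less where a joint would pass 70% of its speed; a pose out of reach is approached as far as the arm can. A call with a gripper value outside its range is refused whole. OPENING is the closure in counts, from 0 (fully open) to 255 (shut), set as the call begins (- or left out, the last holds). The fingers move at their own pace and stop on an object; FORCE is the grip in N (left out, the last holds). Time passes only in rows, so rows that repeat a pose let the fingers close. It gives the time, the measured TCP pose, the force and the opening at its end, in the units of the state.
- observe(): the state, without advancing time (a new reading comes with each control period).
- capture(name): name is "side" or "top"; returns the picture (480x640x3 uint8, red, green, blue); there is no depth.
- get_calibration(name): a dict with "K" (3x3 intrinsics, pixels), "rvec" (rotation vector, rad) and "tvec" (3), from world to camera coordinates, as OpenCV has them. Camera axes: x right, y down, z forward; pixel columns grow to the right and rows downward; lengths in m; the calibration is good to about 2 mm. A picture is of the moment at which its call begins. get_calibration takes no time and is no camera call.
- hand_in(): hands the job in, once; it reports no verdict.
The state is a dict: "t": time; "q": joint angles; "joint_velocities": joint speeds; "joint_torque": joint torques, N m; "ee_pos": TCP position; "ee_rot": TCP orientation; "ft_force": force on the tool from outside, world axes, zero at the start; "moment": the same for the moment, N m; "width": finger opening in m.
Only numpy, scipy, OpenCV 4.12 (cv2) and the standard library are available. Lean on these libraries where they do the work, as an engineer would, in place of code of your own. Each camera call takes 0.05 s, during which the arm holds its last target. There are 200 camera calls.

TASK

Lift the sensor probe (the one with the tall round head and the long thin shaft) out of its rack, dip its tip about halfway down into the steel rinse cup, then set it on the port of the growth cell. The keyways inside its knurled collar cannot be seen: turn the collar under a light press until they drop over the port's pins, then push it fully home against the spring-loaded seal without ramming it. Finish while still gripping the probe and holding it pushed home - do not let go, it would spring up again - and leave the cup standing where it is and the other things on the bench undisturbed.

Things in the scene. Friction and masses are not known exactly. Their poses are not given: they have to be found in the camera images.
- probe: the sensor probe, loose, about 0.15 kg, round about its z axis, upright at the start. Origin: centre of the flat lower rim of its steel knurled collar (44 mm across, 34 mm tall), z up. On top a black round head 26 mm across, up to 56 mm above the origin; below, a thin shaft 8 mm across with a blunt point, to 52 mm below the origin
- collar (a point): the middle of the probe's collar, 20 mm above its lower rim: grip about here. The collar is a skirt open below, 22 mm deep, bore 29 mm, with three keyways inside, 120 degrees apart, 8 mm wide, running its full depth. They do not show outside, nothing marks their direction and it is not given: a turn of at most 120 degrees either way brings them over the pins
- probe_tip (a point): the lower end of the probe's shaft, 52 mm below the collar's lower rim, on the axis
- rack: the fixed probe rack, origin under its middle. A white top plate 70 x 206 mm (long along its y), its upper face 75 mm above the bench, with two holes 15 mm wide at y = +55 and -55 mm. The probe hangs in one hole by its collar, a blanking plug in the other; which is in which varies. Lift straight up
- cup: the loose open steel rinse cup, origin under its middle, 62 mm tall, 72 mm across at the rim, inner floor about 5 mm up, a little narrower at the foot
- cup_rim (a point): the centre of the cup's mouth, at rim height
- cell: the fixed growth cell, origin under its middle: grey heated base 160 x 150 x 24 mm, round steel pot 120 mm across, flat aluminium lid 132 mm across with its top 90 mm above the bench. On the lid a flush sight glass (at +34 mm along the cell's x) and the sensor port (at -26 mm along its x)
- port_seat (a point): on the port's axis (z up), at the flat seat where the collar's lower rim rests when fully home: 3 mm above the lid, 93 mm above the bench. From it rises a spigot 27 mm across; its bore for the shaft, 13 mm wide, goes on through the lid, and the way below the seat is free for 55 mm
- port_top (a point): the centre of the spigot's chamfered top, 21 mm above the seat. Three pins, 4 mm thick and 120 degrees apart (one points along the cell's x), stick out 3.5 mm from the spigot; their upper sides are 11 mm above the seat, so a collar whose keyways are not over them rests 11 mm too high; with them over the pins it drops freely by 7 mm, onto the seal ring
- seal_ring (a joint): how far the sprung brass seal ring round the spigot's foot is pressed down (m): 0 free, when it stands 4 mm above the seat, 0.004 when the collar is home. About 3 N starts it, 7 N holds it fully down; it lifts the probe again when let go
- plug: the blanking plug, loose: same knurled collar width (44 mm) but only 22 mm tall, flat top, no head, a 14 mm stub below; leave it in the rack
- dish_a: covered glass dish with specimens, 85 mm across, 13 mm tall; leave alone
- dish_b: covered glass dish with specimens, 85 mm across, 13 mm tall; leave alone
- timer: white bench timer 55 x 70 x 18 mm lying flat; leave alone
- clamp: small black specimen clamp 75 x 30 x 36 mm; leave alone
- vial: amber vial with black cap, 28 mm across, 50 mm tall; leave alone
- tweezers: steel tweezers, 120 mm long, lying flat; leave alone
There are look-alikes about, which are no part of the job. Leave any yellow look-alike of the cup alone. What is shaped like the probe but red is not meant.

How it is judged:
On the way, in this order (a step that is already met when the one before it is completed fails the run):
1. the probe's tip is dipped into the rinse cup, at least 15 mm below its rim (horizontal distance between probe_tip and cup_rim below 0.03 m and z of probe_tip in the frame of cup_rim below -0.015 m and angle between cup's own z axis and vertical below 0.2 rad and contact force between probe and the fingers above 1 N), for 0.2 s.
2. the rinsed probe's shaft is in the port and the collar is over the spigot, down to the pins or lower (horizontal distance between probe and port_seat below 0.005 m and z of probe in the frame of port_seat below 0.014 m), for 0.1 s.
At the end, for the whole second after the job is handed in: the collar's rim is within 1.5 mm of the port's seat, on its axis within 4 mm and upright, at rest, gripped by the fingers and pressed on the port with more than 4 N; the cup stands upright within 30 mm of where it was (z of probe in the frame of port_seat below 0.0015 m and horizontal distance between probe and port_seat below 0.004 m and angle between probe's own z axis and vertical below 0.07 rad and linear speed of probe below 0.01 m/s and contact force between probe and the fingers above 4 N and contact force between probe and cell above 4 N and angle between cup's own z axis and vertical below 0.1 rad and distance of cup from where it was at the start of the episode below 0.03 m); the arm keeps its last pose, push and grip.
It fails at once if the rinse cup is knocked over or pushed more than 30 mm (angle between cup's own z axis and vertical above 0.4 rad or distance of cup from where it was at the start of the episode above 0.03 m).
It fails at once if the probe is rammed onto the port or the lid with more than 80 N (contact force between probe and cell above 80 N).
It fails at once if a bystander is moved by more than 30 mm (distance of any of dish_a, dish_b, timer, clamp, vial, tweezers, plug from where it was at the start of the episode above 0.03 m).
It also fails if it takes over 64 s, if anything falls off the work surface, if the arm or the gripper's body presses on something with over 40 N, if the wrist force passes 120 N, or if a joint passes its speed limit or range.

## Working session

There is one attempt and no reset: what is moved stays moved. The work goes in short steps, Python scripts to look and compute and a shell command to move; the robot and the scene stay as the last step left them, time stands still between calls to the robot, and variables do not carry over. Pictures are saved under pics/ and viewed, on a budget of 10 in all, crops included, one or two more only if the job needs it, and the job is handed in when it is done.

```bash
mkdir -p pics
python3 - <<'E'
from rig import *
import cv2
for n in("side","top"):
    cv2.imwrite(f"pics/{n}0.png",capture(n)[:,:,::-1]); c=get_calibration(n)
    R=cv2.Rodrigues(np.array(c["rvec"]))[0] if 'np' in globals() else None
    print(n,c)
s=observe();print(s)
E
```

```text
side {'K': array([[586.6193383 ,   0.        , 308.47416467],
       [  0.        , 586.6193383 , 233.95560283],
       [  0.        ,   0.        ,   1.        ]]), 'rvec': array([ 2.20775594, -0.31753327,  0.13404259]), 'tvec': array([-0.48963303,  0.224041  ,  1.08917595])}
top {'K': array([[502.76426815,   0.        , 319.14814455],
       [  0.        , 502.76426815, 240.19697012],
       [  0.        ,   0.        ,   1.        ]]), 'rvec': array([ 2.12710179, -2.10308705,  0.19079672]), 'tvec': array([0.09143193, 0.55291935, 1.17655578])}
{'t': 0.1, 'q': array([ 1.16537768e+00,  2.59165272e-01,  2.08409118e-02,  1.33371753e+00,
       -1.33842483e-05,  1.41818388e+00]), 'joint_velocities': array([-0.00128755,  0.00044375,  0.00105857,  0.00150185,  0.00037331,
       -0.00103363]), 'joint_torque': array([ 5.70239077e-03, -5.56694233e+01,  3.45070803e+01,  1.16866536e-02,
       -1.27512594e-04, -6.72093805e-06]), 'ee_pos': array([0.13748059, 0.53227749, 0.23071195]), 'ee_rot': array([-3.14035953e+00, -1.76122498e-04,  2.88878636e+00]), 'ft_force': array([-0.34059319,  0.48787296, -0.08761651]), 'moment': array([-0.04428532, -0.05619999,  0.03867891]), 'width': 0.0850504021160703}
```

View pics/top0.png

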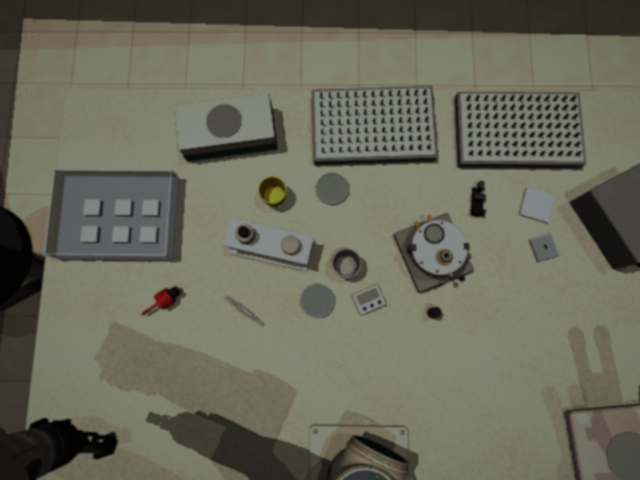

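View pics/side0.png

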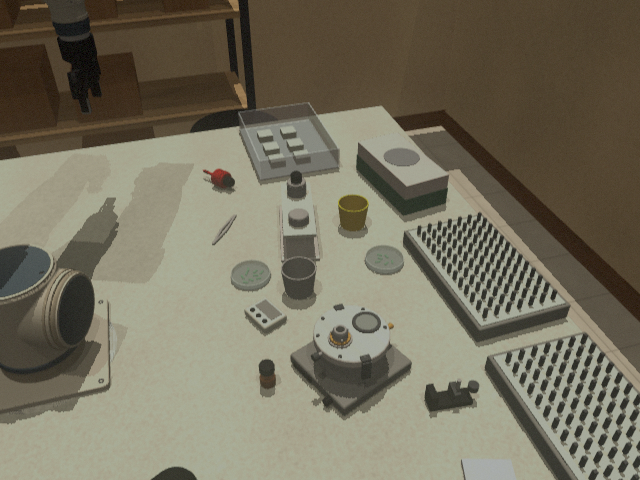

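Top view: the probe is at (245,233), the plug at (291,245), the steel cup at (347,263), the port at (445,256) and the sight glass at (434,233). Side view: the probe head is at (296,178), the cup mouth at (299,268) and the port at (340,333). I'll zoom in on these with one composite.

Run:
```python
import cv2,numpy as np
t=cv2.imread("pics/top0.png");s=cv2.imread("pics/side0.png")
def z(im,x,y,w,h,k):
    o=cv2.resize(im[y:y+h,x:x+w],None,fx=k,fy=k,interpolation=cv2.INTER_CUBIC)
    o=cv2.convertScaleAbs(o,alpha=1.4)
    for i in range(0,w,10): cv2.line(o,(i*k,0),(i*k,4 if (x+i)%50 else 12),(0,0,255),1); 
    for i in range(0,h,10): cv2.line(o,(0,i*k),(4 if (y+i)%50 else 12,i*k),(0,0,255),1)
    return cv2.resize(o,(400,300)) if o.shape[:2]!=(300,400) else o
a=np.hstack([z(t,220,210,80,60,5),z(t,400,210,80,60,5)])
b=np.hstack([z(s,260,160,80,60,5),z(s,310,300,80,60,5)])
cv2.imwrite("pics/z0.png",np.vstack([a,b]))
```

```text
(no output)
```

View pics/z0.png

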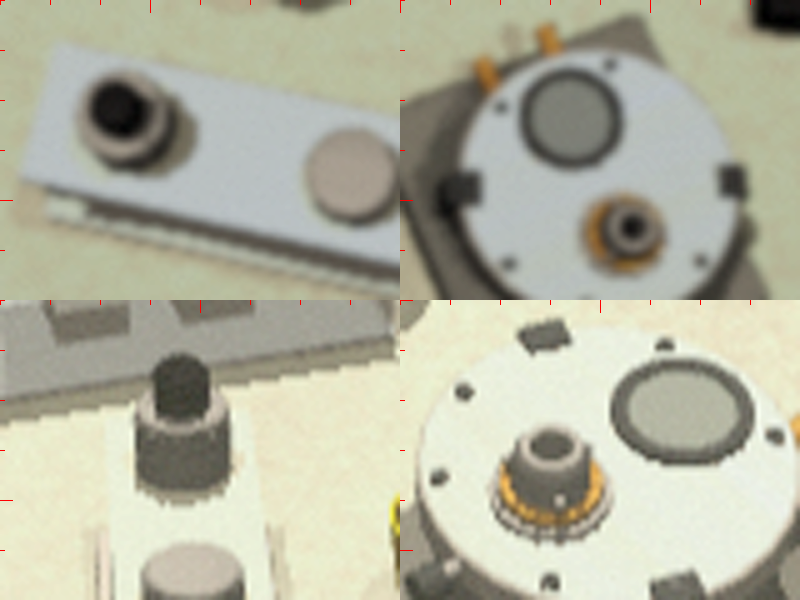

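```bash
cat > h.py <<'E'
import numpy as np,cv2
from rig import *
def ray(n,u,v):
    c=get_calibration(n);R=cv2.Rodrigues(np.array(c["rvec"]))[0]
    d=R.T@np.linalg.inv(c["K"])@[u,v,1];o=-R.T@np.array(c["tvec"]);return o,d/np.linalg.norm(d)
def onz(n,u,v,z):
    o,d=ray(n,u,v);return (o+d*(z-o[2])/d[2]).round(4)
def tri(a,b):
    (o1,d1),(o2,d2)=ray("top",*a),ray("side",*b)
    A=np.c_[d1,-d2];s=np.linalg.lstsq(A,o2-o1,rcond=None)[0]
    p,q=o1+s[0]*d1,o2+s[1]*d2;return ((p+q)/2).round(4),np.linalg.norm(p-q).round(4)
def proj(n,p):
    c=get_calibration(n);return cv2.projectPoints(np.array(p,float).reshape(-1,1,3),np.array(c["rvec"]),np.array(c["tvec"]),c["K"],None)[0][:,0].round(1)
E
python3 - <<'E'
from h import *
for k,t,s,z in [("head",(243.0,231.6),(295.8,172.8),.131),("collartop",(244.4,233.4),(296,182),.109),("plug",(289.4,244.2),None,.097),
 ("port",(445.8,255),(339.6,328.2),.114),("ring",(444,256.4),None,.097),("glass",(433.8,233.2),(366,321.8),.09),("cup",(347,263),(299,269),.062)]:
    print(k,onz("top",*t,z),onz("side",*s,z) if s else "",tri(t,s) if s else "")
t=cv2.imread("pics/top0.png");s=cv2.imread("pics/side0.png")
z=lambda im,x,y:cv2.convertScaleAbs(cv2.resize(im[y:y+60,x:x+60],(400,400),interpolation=cv2.INTER_CUBIC),alpha=1.5)
cv2.imwrite("pics/cup.png",np.hstack([z(t,317,233),z(s,270,245)]))
E
```

```text
head [0.5552 0.2722 0.131 ] [0.5591 0.2723 0.131 ] (array([0.5571, 0.2721, 0.131 ]), np.float64(0.0038))
collartop [0.5555 0.2725 0.109 ] [0.5578 0.2683 0.109 ] (array([0.5576, 0.2729, 0.1058]), np.float64(0.0027))
plug [0.5331 0.1671 0.097 ]  
port [ 0.5084 -0.1955  0.114 ] [ 0.509  -0.1961  0.114 ] (array([ 0.5088, -0.1957,  0.1135]), np.float64(0.0007))
ring [ 0.5078 -0.1953  0.097 ]  
glass [ 0.5645 -0.1748  0.09  ] [ 0.5651 -0.1737  0.09  ] (array([ 0.5645, -0.1746,  0.091 ]), np.float64(0.0004))
cup [0.495  0.0298 0.062 ] [0.498  0.0262 0.062 ] (array([0.4971, 0.0295, 0.0589]), np.float64(0.0033))
```

View pics/cup.png

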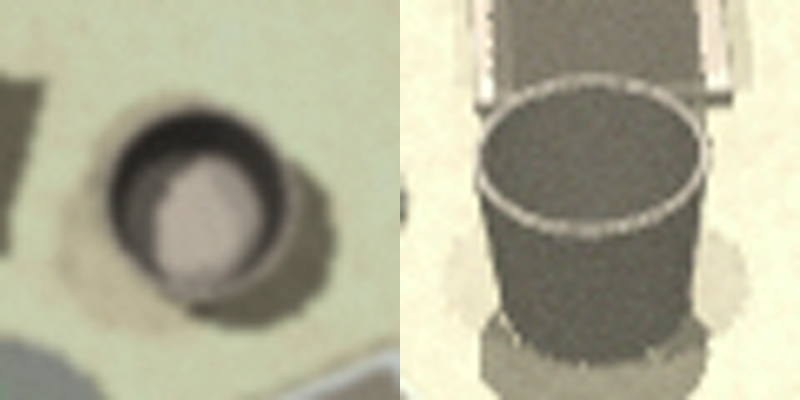

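The port-to-glass distance (59.9 mm against 60) and the probe-to-plug distance (about 109 against 110) match the sizes given. The cup rim is centred at top (346,262.5) and side (298.6,267.5), so about (0.4965, 0.030). The probe is at (0.557, 0.272) and the port at (0.5087, -0.1957). The current tool yaw of 2.889 already closes along the rack's length, so I keep it.

```bash
python3 -m jog '[[[42,-26,0],[0,0,0]],[[84,-52,0],[0,0,0]],[[126,-78,0],[0,0,0]],[[168,-104,0],[0,0,0]],[[210,-130,0],[0,0,0]]]' 0 40
python3 -m jog '[[[42,-26,0],[0,0,0]],[[84,-52,0],[0,0,0]],[[126,-78,0],[0,0,0]],[[168,-104,0],[0,0,0]],[[209,-130,0],[0,0,0]]]'
python3 -m jog '[[[0,0,0],[0,0,0]],[[0,0,0],[0,0,0]],[[0,0,0],[0,0,0]]]'
python3 - <<'E'
from h import *
for n in("side","top"): cv2.imwrite(f"pics/{n}1.png",capture(n)[:,:,::-1])
s=cv2.imread("pics/side1.png")[100:220,220:380];t=cv2.imread("pics/top1.png")[180:300,180:340]
cv2.imwrite("pics/h1.png",cv2.resize(np.hstack([s,t]),(800,300),interpolation=cv2.INTER_CUBIC))
print(observe()["ee_pos"],observe()["ee_rot"],observe()["ft_force"])
E
```

```text
t: 0.6
ee_pos: [0.3489, 0.4012, 0.2311]
ee_rot: [-3.141, -0.0, 2.889]
ft_force: [0.6, 1.1, -0.7]
width: 0.0854
t: 1.1
ee_pos: [0.5581, 0.271, 0.2309]
ee_rot: [-3.141, -0.0, 2.889]
ft_force: [0.5, 1.8, -0.1]
width: 0.0856
t: 1.4
ee_pos: [0.5558, 0.2729, 0.2311]
ee_rot: [-3.141, -0.001, 2.889]
ft_force: [0.1, 0.5, -0.3]
width: 0.0852
[0.55554164 0.27336861 0.23155095] [ 3.14145975e+00 -3.55006263e-05  2.89030139e+00] [-0.40827087 -0.47519908  0.1666938 ]
```

View pics/h1.png

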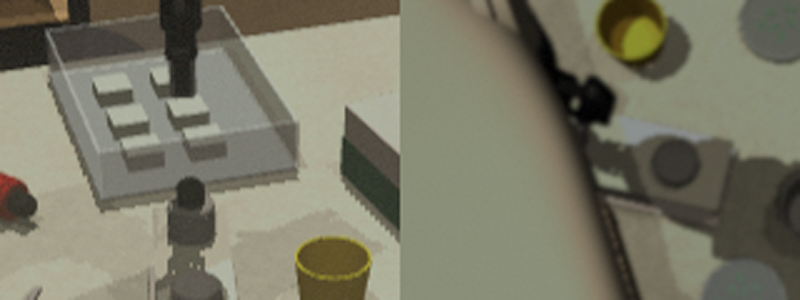

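The side crop shows the open gripper lined up above the probe head (both at crop x≈185). In the top view the arm hides the probe. I'm descending now.

```bash
python3 -m jog '[[[0,0,-25],[0,0,0]],[[0,0,-50],[0,0,0]],[[0,0,-75],[0,0,0]],[[0,0,-95],[0,0,0]],[[0,0,-110],[0,0,0]]]'
python3 -m jog '[[[0,0,-12],[0,0,0]],[[0,0,-24],[0,0,0]],[[0,0,-34],[0,0,0]],[[0,0,-42],[0,0,0]],[[0,0,-42],[0,0,0]]]'
python3 -m jog '[[[0,0,0],[0,0,0]],[[0,0,0],[0,0,0]],[[0,0,0],[0,0,0]],[[0,0,0],[0,0,0]],[[0,0,0],[0,0,0]]]' 255 40
python3 -m jog '[[[0,0,0],[0,0,0]],[[0,0,0],[0,0,0]],[[0,0,0],[0,0,0]],[[0,0,0],[0,0,0]],[[0,0,0],[0,0,0]]]' 255 50
```

```text
t: 2.0
ee_pos: [0.5551, 0.2734, 0.1204]
ee_rot: [-3.141, -0.001, 2.891]
ft_force: [-0.1, -0.1, 0.6]
width: 0.0855
t: 2.5
ee_pos: [0.5561, 0.2724, 0.0783]
ee_rot: [-3.141, -0.001, 2.889]
ft_force: [-0.6, -0.6, 0.4]
width: 0.0854
t: 3.0
ee_pos: [0.557, 0.2727, 0.0801]
ee_rot: [3.141, 0.001, 2.889]
ft_force: [-0.8, -0.0, 4.8]
width: 0.0426
t: 3.5
ee_pos: [0.557, 0.2727, 0.0802]
ee_rot: [3.141, 0.001, 2.889]
ft_force: [-0.5, -0.1, 6.2]
width: 0.0429
```

```bash
python3 -m jog '[[[0,0,8],[0,0,0]],[[0,0,22],[0,0,0]],[[0,0,42],[0,0,0]],[[0,0,65],[0,0,0]],[[0,0,90],[0,0,0]]]'
python3 -m jog '[[[0,0,0],[0,0,0]],[[-3,-15,0],[0,0,0]],[[-10,-40,0],[0,0,0]],[[-18,-72,0],[0,0,0]],[[-26,-105,0],[0,0,0]]]'
python3 -m jog '[[[-8,-33,0],[0,0,0]],[[-16,-66,0],[0,0,0]],[[-24,-97,0],[0,0,0]],[[-30,-122,0],[0,0,0]],[[-34,-138,0],[0,0,0]]]'
python3 -m jog '[[[0,0,0],[0,0,0]],[[0,0,0],[0,0,0]],[[0,0,0],[0,0,0]]]'
python3 - <<'E'
from h import *
for n in("side","top"): cv2.imwrite(f"pics/{n}2.png",capture(n)[:,:,::-1])
s=cv2.imread("pics/side2.png")[180:300,240:360]
cv2.imwrite("pics/h2.png",cv2.resize(s,(600,600),interpolation=cv2.INTER_CUBIC))
print(observe()["ee_pos"])
E
```

```text
t: 4.0
ee_pos: [0.5561, 0.2723, 0.17]
ee_rot: [-3.141, -0.001, 2.889]
ft_force: [0.2, 0.3, -1.7]
width: 0.0426
t: 4.5
ee_pos: [0.5291, 0.1659, 0.1677]
ee_rot: [-3.14, -0.002, 2.889]
ft_force: [0.1, -0.4, -0.7]
width: 0.0427
t: 5.0
ee_pos: [0.4948, 0.0274, 0.1681]
ee_rot: [-3.141, -0.002, 2.887]
ft_force: [1.4, 0.9, -1.5]
width: 0.0431
t: 5.3
ee_pos: [0.4963, 0.0299, 0.1688]
ee_rot: [-3.142, -0.001, 2.889]
ft_force: [-0.4, -0.3, -0.3]
width: 0.0425
[0.49648067 0.03015365 0.16894851]
```

View pics/h2.png

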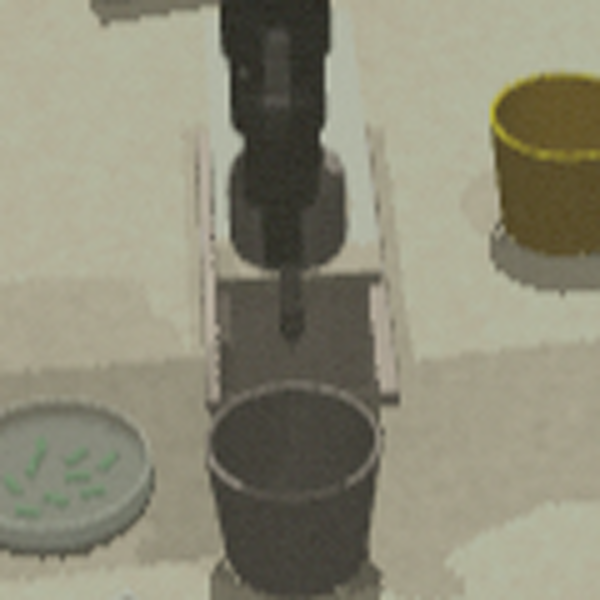

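The probe is held upright over the steel cup, with its tip at about side px (298,247.5) and the cup mouth at (298.6,267.5). I'm dipping now.

```bash
python3 -c "
from h import *
print(onz('side',298.2,247.3,.112))"
python3 -m jog '[[[0,0,-20],[0,0,0]],[[0,0,-45],[0,0,0]],[[0,0,-65],[0,0,0]],[[0,0,-77],[0,0,0]],[[0,0,-78],[0,0,0]]]'
python3 -m jog '[[[0,0,0],[0,0,0]],[[0,0,0],[0,0,0]],[[0,0,0],[0,0,0]],[[0,0,0],[0,0,0]],[[0,0,0],[0,0,0]]]'
python3 -m jog '[[[0,0,15],[0,0,0]],[[0,0,40],[0,0,0]],[[0,0,65],[0,0,0]],[[0,0,90],[0,0,0]],[[0,0,105],[0,0,0]]]'
```

```text
[0.4996 0.0333 0.112 ]
t: 5.9
ee_pos: [0.4956, 0.0302, 0.0897]
ee_rot: [-3.141, -0.003, 2.89]
ft_force: [0.3, 0.0, -1.0]
width: 0.0429
t: 6.4
ee_pos: [0.4967, 0.0295, 0.0916]
ee_rot: [3.142, 0.001, 2.889]
ft_force: [-0.1, 0.7, -1.0]
width: 0.0423
t: 6.9
ee_pos: [0.497, 0.0294, 0.1983]
ee_rot: [3.141, 0.002, 2.889]
ft_force: [0.2, -0.0, -1.3]
width: 0.0426
```

```bash
python3 -m jog '[[[1,-15,0],[0,0,0]],[[3,-45,0],[0,0,0]],[[5,-85,0],[0,0,0]],[[7,-125,0],[0,0,0]],[[9,-160,0],[0,0,0]]]'
python3 -m jog '[[[1,-30,0],[0,0,0]],[[2,-50,0],[0,0,0]],[[3,-62,0],[0,0,0]],[[3,-66,0],[0,0,0]],[[3,-66,0],[0,0,0]]]'
python3 -m jog '[[[0,0,0],[0,0,0]],[[0,0,0],[0,0,0]],[[0,0,0],[0,0,0]]]'
python3 - <<'E'
from h import *
for n in("side","top"): cv2.imwrite(f"pics/{n}3.png",capture(n)[:,:,::-1])
s=cv2.imread("pics/side3.png")[255:355,280:400];t=cv2.imread("pics/top3.png")[205:305,385:505]
z=lambda i:cv2.resize(cv2.convertScaleAbs(i,alpha=1.4),(480,400),interpolation=cv2.INTER_CUBIC)
cv2.imwrite("pics/h3.png",cv2.resize(cv2.convertScaleAbs(s,alpha=1.5),(720,600),interpolation=cv2.INTER_CUBIC))
p=np.array([observe()["ee_pos"] for _ in range(5)]).mean(0);print(p)
print(proj("side",[[.5087,-.1957,p[2]-.057],[.5087,-.1957,p[2]-.005],[.5087,-.1957,.114]]))
E
```

```text
t: 7.4
ee_pos: [0.5054, -0.1322, 0.1965]
ee_rot: [-3.141, 0.0, 2.889]
ft_force: [0.8, 0.6, -1.5]
width: 0.0425
t: 7.9
ee_pos: [0.5085, -0.1964, 0.1962]
ee_rot: [3.141, -0.0, 2.888]
ft_force: [0.2, 0.6, -1.4]
width: 0.0428
t: 8.2
ee_pos: [0.5086, -0.1957, 0.1965]
ee_rot: [-3.142, 0.0, 2.89]
ft_force: [0.3, -0.3, -1.4]
width: 0.0427
[ 0.50861602 -0.19599993  0.1963966 ]
[[339.6 317.3]
 [340.1 294.1]
 [339.3 328.1]]
```

View pics/h3.png

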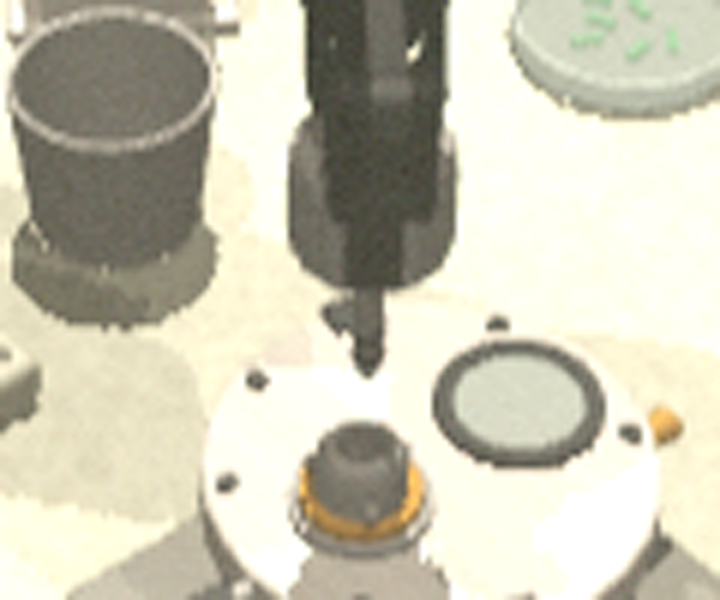

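The tip is at side px ~(341.4,317) and the spigot mouth at ~(340,328). The probe seems to sit about 2 mm towards +x in the grip, so I'll measure that with edge profiles.

Run:
```python
from h import *
g=cv2.imread("pics/side3.png",0).astype(float);g0=cv2.imread("pics/side0.png",0).astype(float)
def edges(g,r,x0,x1):
    row=g[r,x0:x1];th=(row.max()+row.min())/2;i=np.argmin(row)
    l=i
    while row[l]<th:l-=1
    rr=i
    while row[rr]<th: rr+=1
    a=l+(row[l]-th)/(row[l]-row[l+1]);b=rr-1+(th-row[rr-1])/(row[rr]-row[rr-1])
    return round(x0+a,2),round(x0+b,2),round(x0+(a+b)/2,2)
for r in range(304,316): print(r,g[r,334:350].astype(int),end=' ')
print()
for r in range(309,316):
    try:print(r,edges(g,r,336,350))
    except Exception as e:print(r,e)
for r in range(328,336):
    print(r,g0[r,326:356].astype(int))
p=observe()["ee_pos"]
print(proj("side",[[.5087,-.1957,p[2]-.057+k*.01] for k in range(5)]),proj("side",[[.5187,-.1957,.14],[.5087,-.1957,.14],[.5087,-.1857,.14]]))
```

```text
304 [165 144 132  99  99  70  74  68  64  75 147 148 154 162 164 163] 305 [130 104 104  78  72  68  71  70  68  74 165 166 168 168 167 169] 306 [ 67  78  77  75  80  66  71  73  70  75 171 172 172 173 175 174] 307 [ 62  75  79  81  75  67  72  71  68  72 151 173 171 171 171 172] 308 [ 81  70  77  77  80  66  67  71  73  73 138 174 172 174 171 173] 309 [144  66  70  65  74  69  70  71  70  67 144 175 174 175 174 172] 310 [173 141  78 141  88  64  74  69  63  62 142 174 173 174 174 174] 311 [173 172 145 173 148  57  59  62  59  75 158 171 172 175 175 173] 312 [171 172 172 172 156  58  58  58  54  76 157 171 170 173 174 175] 313 [171 170 174 173 124  64  65  68  65  63 141 170 171 170 173 173] 314 [173 170 171 174 132  50  61  64  60  69 161 172 171 171 171 173] 315 [175 173 172 170 160  82  55  54  53 107 173 173 173 171 172 171] 
309 (np.float64(335.51), np.float64(343.69), np.float64(339.6))
310 (np.float64(337.43), np.float64(343.7), np.float64(340.57))
311 (np.float64(338.35), np.float64(343.49), np.float64(340.92))
312 (np.float64(338.42), np.float64(343.48), np.float64(340.95))
3
[... 629 characters left out ...]
  69  67  68  91 117
 133 133  97  78 128 162 169 169 167 170 169 168]
332 [170 168 168 160 112  82  70  77  88 104 127 129 120 117 117 118 124 132
 129 101  80  74 116 147 162 167 168 168 167 170]
333 [169 169 168 144 123  64  68  72  80  83  97 111 121 122 122 124 121 103
 100  82  76  73 116 130 149 169 168 168 168 168]
334 [169 170 164 130 115  71  64  67  74  77  81  82  88  91  95  95  93  85
  80  78  73  69 120 126 140 158 168 168 168 168]
335 [166 167 154 137 119 106  74  69  65  73  73  77  75  80  78  79  82  80
  75  68  68  64 121 136 137 145 163 168 168 168]
[[339.6 317.3]
 [339.7 313. ]
 [339.8 308.6]
 [339.9 304.1]
 [340.  299.6]] [[345.4 315.8]
 [339.6 317. ]
 [337.7 312.8]]
```

```bash
python3 -m jog '[[[-2,0,0],[0,0,0]],[[-2,0,-10],[0,0,0]],[[-2,0,-20],[0,0,0]],[[-2,0,-26],[0,0,0]],[[-2,0,-30],[0,0,0]]]'
python3 -m jog '[[[0,0,-5],[0,0,0]],[[0,0,-10],[0,0,0]],[[0,0,-15],[0,0,0]],[[0,0,-15],[0,0,0]],[[0,0,-15],[0,0,0]]]'
python3 - <<'E'
from h import *
for n in("side",): cv2.imwrite(f"pics/{n}4.png",capture(n)[:,:,::-1])
s=cv2.imread("pics/side4.png")[280:360,290:390]
cv2.imwrite("pics/h4.png",cv2.resize(cv2.convertScaleAbs(s,alpha=1.5),(750,600),interpolation=cv2.INTER_CUBIC))
print(observe()["ee_pos"],observe()["ft_force"],observe()["moment"])
E
```

```text
t: 8.8
ee_pos: [0.5062, -0.1963, 0.1651]
ee_rot: [3.141, -0.001, 2.889]
ft_force: [0.6, 0.0, -1.3]
width: 0.0427
t: 9.3
ee_pos: [0.5066, -0.1965, 0.1513]
ee_rot: [3.142, -0.0, 2.889]
ft_force: [0.7, 0.2, -1.5]
width: 0.0428
[ 0.50665544 -0.19654141  0.1514527 ] [ 0.22441526 -0.1513072  -1.47534072] [0.02166729 0.02776989 0.02604562]
```

View pics/h4.png

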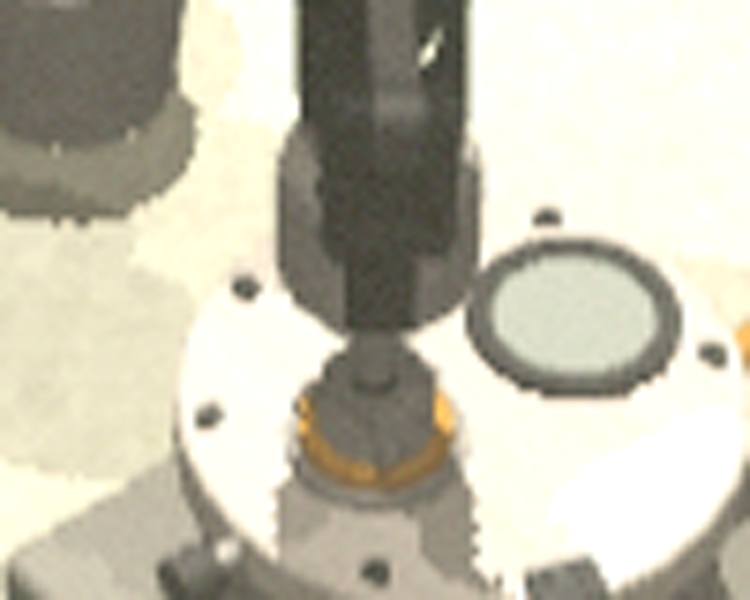

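The shaft is inside the spigot bore with no side force. The collar is centred at crop x≈378 and the spigot at ≈376. I'm lowering slowly.

```bash
python3 -m jog '[[[0,0,-6],[0,0,0]],[[0,0,-12],[0,0,0]],[[0,0,-18],[0,0,0]],[[0,0,-24],[0,0,0]],[[0,0,-28],[0,0,0]]]'
python3 -m jog '[[[0,0,-1],[0,0,0]],[[0,0,-2],[0,0,0]],[[0,0,-3],[0,0,0]],[[0,0,-4],[0,0,0]],[[0,0,-5],[0,0,0]]]'
python3 -m jog '[[[0,0,-1],[0,0,0]],[[0,0,-2],[0,0,0]],[[0,0,-3],[0,0,0]],[[0,0,-3],[0,0,0]],[[0,0,-3],[0,0,0]]]'
```

```text
t: 9.85
ee_pos: [0.5064, -0.1964, 0.1225]
ee_rot: [3.141, -0.001, 2.889]
ft_force: [-0.3, 0.6, -1.5]
width: 0.0428
t: 10.35
ee_pos: [0.5066, -0.1965, 0.1184]
ee_rot: [-3.141, 0.0, 2.889]
ft_force: [0.6, -0.2, -1.2]
width: 0.0431
t: 10.85
ee_pos: [0.5066, -0.1965, 0.1153]
ee_rot: [3.142, -0.0, 2.889]
ft_force: [-0.1, -0.4, -1.5]
width: 0.0426
```

```bash
python3 -m jog '[[[0,0,-1],[0,0,0]],[[0,0,-2],[0,0,0]],[[0,0,-3],[0,0,0]],[[0,0,-4],[0,0,0]],[[0,0,-4],[0,0,0]]]'
python3 -m jog '[[[0,0,-1],[0,0,0]],[[0,0,-2],[0,0,0]],[[0,0,-3],[0,0,0]],[[0,0,-3],[0,0,0]],[[0,0,-3],[0,0,0]]]'
```

```text
t: 11.35
ee_pos: [0.5065, -0.1964, 0.1111]
ee_rot: [3.142, -0.0, 2.889]
ft_force: [-0.6, -0.6, -1.2]
width: 0.0427
t: 11.85
ee_pos: [0.5066, -0.1965, 0.1083]
ee_rot: [-3.142, -0.0, 2.889]
ft_force: [0.1, -0.0, -1.5]
width: 0.0428
```

```bash
python3 -m jog '[[[0,0,-0.5],[0,0,0]],[[0,0,-1],[0,0,0]],[[0,0,-1],[0,0,0]]]'
python3 -m jog '[[[0,0,-0.5],[0,0,0]],[[0,0,-1],[0,0,0]],[[0,0,-1],[0,0,0]]]'
```

```text
t: 12.15
ee_pos: [0.5065, -0.1965, 0.1072]
ee_rot: [-3.142, -0.0, 2.889]
ft_force: [-1.7, 0.8, -0.7]
width: 0.0428
t: 12.45
ee_pos: [0.5065, -0.1965, 0.1062]
ee_rot: [3.142, -0.0, 2.889]
ft_force: [-0.5, 0.2, -1.3]
width: 0.0428
```

```bash
python3 -m jog '[[[0,0,-0.5],[0,0,0]],[[0,0,-1],[0,0,0]],[[0,0,-1],[0,0,0]]]'
python3 -m jog '[[[0,0,-0.5],[0,0,0]],[[0,0,-1],[0,0,0]],[[0,0,-1],[0,0,0]]]'
```

```text
t: 12.75
ee_pos: [0.5065, -0.1965, 0.1052]
ee_rot: [-3.142, -0.0, 2.889]
ft_force: [0.5, -0.1, -1.3]
width: 0.0429
t: 13.05
ee_pos: [0.5066, -0.1965, 0.1042]
ee_rot: [-3.142, -0.0, 2.889]
ft_force: [0.0, -0.5, -1.4]
width: 0.0426
```

```bash
python3 -m jog '[[[0,0,-0.5],[0,0,0]],[[0,0,-1],[0,0,0]],[[0,0,-1],[0,0,0]]]'
python3 -m jog '[[[0,0,-0.5],[0,0,0]],[[0,0,-1],[0,0,0]],[[0,0,-1],[0,0,0]]]'
python3 -c "
from h import *
cv2.imwrite('pics/side5.png',capture('side')[:,:,::-1])
s=cv2.imread('pics/side5.png')[280:360,290:390]
cv2.imwrite('pics/h5.png',cv2.resize(cv2.convertScaleAbs(s,alpha=1.5),(750,600),interpolation=cv2.INTER_CUBIC))"
```

```text
t: 13.35
ee_pos: [0.5065, -0.1965, 0.1032]
ee_rot: [3.142, -0.0, 2.889]
ft_force: [0.6, -0.3, -2.2]
width: 0.0425
t: 13.65
ee_pos: [0.5066, -0.1965, 0.1023]
ee_rot: [3.142, 0.0, 2.889]
ft_force: [0.5, -0.0, -2.3]
width: 0.0426
```

View pics/h5.png

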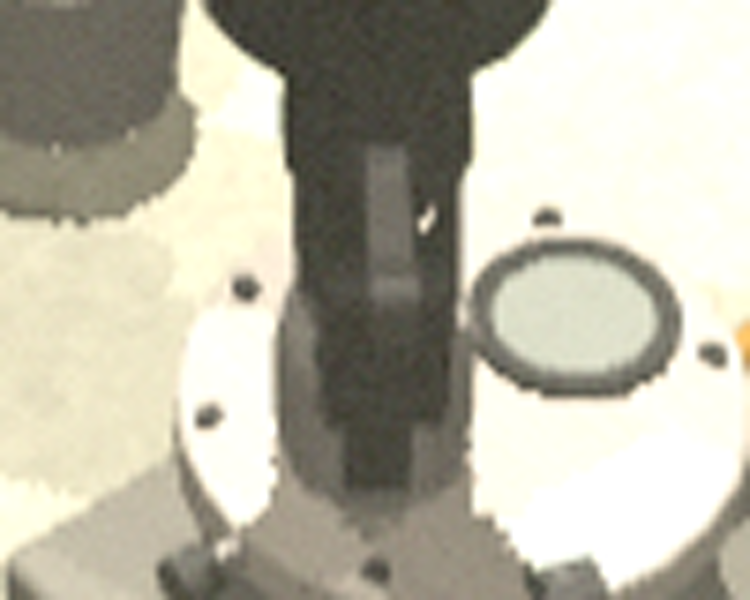

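The collar now covers the brass ring completely (rim at crop row ≈505), well past the pin level, so the keyways appear to be over the pins already. I'm continuing in small steps and watching for the seal spring.

```bash
python3 -m jog '[[[0,0,-0.5],[0,0,0]],[[0,0,-1],[0,0,0]],[[0,0,-1],[0,0,0]]]'
python3 -m jog '[[[0,0,-0.5],[0,0,0]],[[0,0,-1],[0,0,0]],[[0,0,-1],[0,0,0]]]'
```

```text
t: 14.0
ee_pos: [0.5066, -0.1965, 0.1014]
ee_rot: [-3.142, 0.0, 2.889]
ft_force: [-1.9, -0.1, 2.0]
width: 0.0426
t: 14.3
ee_pos: [0.5066, -0.1965, 0.1004]
ee_rot: [-3.142, 0.0, 2.889]
ft_force: [-1.5, 1.4, 3.4]
width: 0.0427
```

```bash
python3 -m jog '[[[0,0,-0.5],[0,0,0]],[[0,0,-1],[0,0,0]],[[0,0,-1],[0,0,0]]]'
python3 -m jog '[[[0,0,-0.5],[0,0,0]],[[0,0,-1],[0,0,0]],[[0,0,-1],[0,0,0]]]'
python3 -m jog '[[[0,0,-0.5],[0,0,0]],[[0,0,-0.5],[0,0,0]]]'
```

```text
t: 14.6
ee_pos: [0.5066, -0.1965, 0.0993]
ee_rot: [-3.142, 0.0, 2.889]
ft_force: [-1.7, 1.0, 4.1]
width: 0.0426
t: 14.9
ee_pos: [0.5066, -0.1965, 0.0983]
ee_rot: [-3.142, 0.0, 2.889]
ft_force: [-1.2, 0.7, 4.6]
width: 0.0426
t: 15.1
ee_pos: [0.5066, -0.1965, 0.0981]
ee_rot: [-3.141, 0.0, 2.889]
ft_force: [-3.1, 1.8, 7.4]
width: 0.0426
```

```bash
python3 -m jog '[[[0,0,-0.5],[0,0,0]],[[0,0,-0.5],[0,0,0]],[[0,0,-0.5],[0,0,0]]]' 255 70
python3 -m jog '[[[0,0,-0.5],[0,0,0]],[[0,0,-0.5],[0,0,0]],[[0,0,-0.5],[0,0,0]]]'
```

```text
t: 15.4
ee_pos: [0.5066, -0.1965, 0.0982]
ee_rot: [-3.141, 0.001, 2.889]
ft_force: [-3.7, 1.8, 13.0]
width: 0.0421
t: 15.7
ee_pos: [0.5067, -0.1965, 0.0982]
ee_rot: [-3.141, 0.001, 2.889]
ft_force: [-5.4, 2.4, 18.5]
width: 0.0425
```

The stop is hard: the force rises while the TCP stays at 0.0982, so the rim is at about 0.093 as expected. One last check.

```bash
python3 -m jog '[[[0,0,0],[0,0,0]],[[0,0,0],[0,0,0]],[[0,0,0],[0,0,0]],[[0,0,0],[0,0,0]],[[0,0,0],[0,0,0]]]'
python3 -c "
from h import *
cv2.imwrite('pics/side6.png',capture('side')[:,:,::-1])
s=cv2.imread('pics/side6.png')[130:400,200:480]
cv2.imwrite('pics/h6.png',cv2.resize(cv2.convertScaleAbs(s,alpha=1.4),(620,598),interpolation=cv2.INTER_CUBIC))"
```

```text
t: 16.2
ee_pos: [0.5066, -0.1965, 0.0982]
ee_rot: [-3.141, 0.001, 2.889]
ft_force: [-5.7, 2.9, 18.4]
width: 0.0424
```

View pics/h6.png

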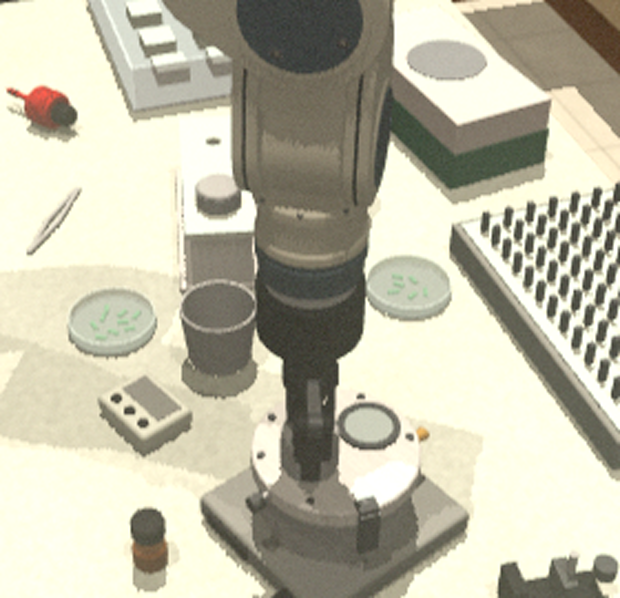

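The picture shows the cup upright at side px (299,268.5), where it started. The plug, dishes, timer, vial and tweezers are in place, and the collar is down on the lid. I'm handing in.

```bash
python3 -c "
from rig import *
hand_in(); s=observe(); print(s['t'],s['ee_pos'],s['ft_force'],s['width'])"
```

```text
the job is handed in; nothing more can be done
the job is handed in; nothing more can be done
```

The probe was rinsed in the steel cup and is now on the growth cell's port. It is pushed home and still gripped, and the job is handed in; no verdict is reported. The robot's clock read about 16.2 s.

- **Lift and rinse:** I gripped the probe by its collar and lifted it straight out. I held its tip about halfway down the cup (28–30 mm below the rim) for over 0.5 s.
- **Seating:** I moved the tool 2 mm in x after the side view showed the probe sitting slightly off-centre in the grip, then lowered it in 0.5–1 mm steps. The collar never stopped at pin height, so the keyways seem to have been over the pins already and I didn't turn it.
- **Seal and stop:** The force then rose gradually over about 4 mm, as the seal spring should. It met a hard stop with the tool tip at z = 0.0982, which puts the rim at about 0.093 (the seat height). The final push was about 18 N at a 70 N grip setting, and the highest upward force I read was about 18.5 N.
- **Last checks:** The tool was steady and upright to within 0.001 rad. In the last side picture the cup and the plug, dishes, timer, vial and tweezers were where they started; the clamp was only partly in that view.
- **Not ideal:** About 6 N of sideways force remained, so the collar leans slightly against the spigot. The arm hid the probe from the top camera, so I judged its centring from the side view and the forces only. The final state reading came back empty because the job was already closed.

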